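Slide a flat specimen case off its rack and stack it on the matching box

TASK

Three flat slide cases lie in the lanes of the low rack. Push the purple one along its lane until its end sticks out over the rack's front edge (the edge nearest the robot), grip it there by its two long sides, and set it down gently on top of the slide box with the purple lid: lying flat, centred on the box and lengthwise along it, without shoving the box out of its place.

Things in the scene. Friction and masses are not known exactly. Their poses are not given: they have to be found in the camera images.
- case_purple: The purple flat slide case: a rigid plate 100 (x) x 56 (y) x 6 mm (z), 30 to 65 g, two pale glass slides showing on top. Origin at the centre of its underside, z up. It starts flat in any one of the rack's three lanes, long axis along the lane, its near end 5 to 25 mm behind the rack's front edge; like green and yellow cases lie in the others. It slides with plastic friction, level until its middle passes the edge.
- rack: Low fixed grey rack, 180 mm along x, 228 mm along y; deck 45 mm above the table. Origin centre of underside, z up. Front edge at x = -90 mm, facing the robot, clear in front down to the table. Black rails 5 mm high bound three 60 mm lanes along x, centred at y = -72, 0, 72 mm; 2 mm gaps beside a case, so no grip in the lane. Lanes are open at both ends, at least 55 mm of free deck behind each case.
- box_purple: The slide box with the purple lid: closed, white, flat purple top, 90 mm long (x), 42 mm wide (y), 40 mm high, 0.3 to 0.6 kg, loose on the table. Origin at the centre of its underside, z up; top at z = 40 mm. Narrower than the case, so fingers holding the case by its long sides pass down beside it. A like box with a green lid stands at least 130 mm away.
There are look-alikes about, which are no part of the job. What is shaped like the box_purple but pink or yellow is not meant.

How it is judged (in metres and radians):
On the way, in this order (a step that is already met when the one before it is completed fails the run):
1. the purple case, still lying on the rack's deck, sticks out at least 20 mm over the front edge (x of case_purple in the frame of rack between -0.105 and -0.06 m and z of case_purple in the frame of rack between 0.04 and 0.05 m and angle between case_purple's own z axis and vertical below 0.1 rad), for 0.2 s.
2. the purple case, still held in the fingers, is brought down onto the purple-lidded box (within 12 mm of its top, 25 mm of its centre) (horizontal distance between case_purple and box_purple below 0.025 m and z of case_purple in the frame of box_purple between 0.035 and 0.052 m and contact force between the fingers and case_purple above 0.5 N), for 0.05 s.
At the end, for the whole second after the job is handed in: The purple case lies flat (within 6 degrees) and at rest on the lid of the purple-lidded box, its centre within 15 mm of the box's centre seen from above, its long axis within 11 degrees of the box's (either way round), and the box stands upright at rest on the table (horizontal distance between case_purple and box_purple below 0.015 m and z of case_purple in the frame of box_purple between 0.036 and 0.044 m and angle between each of case_purple, box_purple's own z axis and vertical below 0.1 rad and angle between the x axis of case_purple and the x axis of box_purple, either way round below 0.2 rad and linear speed of each of case_purple, box_purple below 0.02 m/s); the robot touches nothing.
It fails at once if the purple-lidded box is shoved more than 25 mm from its place (distance of box_purple from where it was at the start of the episode above 0.025 m).
It also fails if it takes over 59 s, if anything falls off the work surface, if the arm or the gripper's body presses on something with over 40 N, if the wrist force passes 120 N, or if a joint passes its speed limit or range.

ROBOT

A 7-joint arm with a two-finger parallel gripper is mounted at the origin on the work surface. World frame = base frame: x ahead of the robot, y to its left, z up, the work surface at z = 0. Lengths are in mm, angles in rad, forces in N, time in s.
With the tool pointing down it reaches from about 400 to 875 mm from the base axis. Payload 4.4 kg.
Tool frame: the origin (TCP) lies midway between the tips of the shut fingers; the grasp point (between the pads) lies ctrl.tcp_to_grasp behind it (ctrl.tcp_to_grasp is the distance from the TCP to the grasp point, in mm); z points along the fingers, y is the line along which they close (so a half turn about z gives the same grasp; the last joint's range is limited). The gripper opens to 85 mm and grips with 20 to 120 N. Pads are 22 mm wide; open, the fingers measure 114 mm over their backs; the gripper's body (76 mm by 85 mm) begins 54 mm behind the grasp point. The pads swing forward as they close: fully open they stand 13 mm farther back than shut.
Start: joints at [-1.353, 0.628, 0.038, 1.517, -0.027, 0.996, -0.02], TCP at [181.979, 624.02, 231.313] pointing down, gripper open.
Joint ranges: [-3.06, 3.06], [-0.37, 2.12], [-1.25, 1.32], [0.18, 2.47], [-1.1, 4.24], [0.23, 1.98], [-2.94, 2.94]. Speed limits (rad/s): [2.57, 2.57, 3.14, 3.14, 3.14, 3.14, 3.14].

INTERFACE

Orientations are given as [roll, pitch, yaw] about the fixed x, y, z axes, in that order (R = Rz(yaw) Ry(pitch) Rx(roll)).
In Python, from cell import ctrl, get_image, get_calibration, workorder, boxes_of, place_of gives the robot as it stands.
- The arm moves only by the tool play_rows, never from a script. Its argument "series" is a list that holds one entry, the list of rows, each a list of 7 numbers: the shift along the world's x, y, z in cm, then the turn, a rotation vector about the world's x, y, z in degrees, then the closure, from 0 (fully open) to 1 (shut). A call has 1 to 20 rows; each row shifts and turns the commanded pose from where the row before left it; what a row does not reach is not made up. A row lasts 1/8 s, in which the tool goes at most 62.5 mm and 10.7 degrees, less where a joint would pass 70% of its speed; a pose out of reach is approached as far as the arm can. A call with a gripper value outside its range is refused whole. The fingers move at their own pace and stop on an object; the grip force is fixed at half the most. Time passes only in rows, so rows that do not move let the fingers close. It gives the time, the measured TCP pose, the force, the opening and the grip force at its end, in the units of the state.
- ctrl.read_state(): the state, without advancing time (a new reading comes with each control period).
- get_image(name): name is "scene" or "side" or "wrist"; returns (picture, depth): 420x560x3 uint8, red, green, blue; 420x560 float32, mm along the optical axis (not along the pixel's ray), 0 where there is no reading.
- get_calibration(name): a dict with "K" (3x3 intrinsics, pixels), "R" (3x3) and "t" (3): a world point X has camera coordinates R X + t; the wrist camera has in their place "mount" (4x4, takes a point from camera to tool coordinates, whose origin is the TCP and whose axes are the flange's). Camera axes: x right, y down, z forward; pixel columns grow to the right and rows downward; lengths in mm; the calibration is good to about 2 mm. A picture is of the moment at which its call begins: read the wrist's pose just before it. get_calibration takes no time and is no camera call.
- workorder.finish_job(): hands the job in; it is judged then, once.
Trained networks look in the newest picture that a camera, given by its name, has taken for a name from the list of things; names that differ only in an ending like _2 or _b are one class to them, and where a whole thing is asked for, a point or a joint stands for the part that bears it (a point fixed in the world has none). Each returns a list of dicts, best first, with "p" (0 to 1); they miss things now and then, are a little off and sometimes report something else, mostly with a low value. They report only what shows in the picture. A call takes as long as a camera call. They do not tell look-alikes from the thing itself.
- boxes_of(target, camera): "pixel" ([column, row] in pixels, amid what is visible of it).
- place_of(target, camera): "pixel" ([column, row] in pixels: a listed point, or the origin of a listed thing).
The state is a dict: "clock": time; "qpos": joint angles; "qd": joint speeds; "tau": joint torques, N m; "eef_pos": TCP position; "tool_rot": TCP orientation; "force": force on the tool from outside, world axes, zero at the start; "torque": the same for the moment, N m; "width": finger opening in mm; "gripper_force": force on a finger pad.
Only numpy, scipy, OpenCV 4.12 (cv2) and the standard library are available. Lean on these libraries where they do the work, as an engineer would, in place of code of your own. Each camera call takes 0.05 s, during which the arm holds its last target. There are 200 camera calls.

## Working session

There is one attempt and no reset: what is moved stays moved. The work goes in short steps, Python scripts to look and compute and a tool call to move; the robot and the scene stay as the last step left them, time stands still between calls to the robot, and variables do not carry over. Pictures are saved under pics/ and viewed, at most 10 in all, crops included, and the job is handed in when it is done.

Besides the shell and the picture viewer there is one more tool, called after "Call:" as name(argument=value, ...), one argument or row to a line, values as JSON. play_rows: Moves the arm, as the interface text tells. Its arguments: {"type":"object","properties":{"series":{"type":"array"}},"required":["series"]}

```bash
mkdir -p pics; ls
cat > h.py <<'E'
import numpy as np, cv2
from cell import ctrl, get_image, get_calibration, workorder, boxes_of, place_of
from scipy.spatial.transform import Rotation as Rn
def cloud(name, d, st=None):
    c=get_calibration(name); K=np.array(c["K"]); v,u=np.indices(d.shape)
    P=np.stack([(u-K[0,2])*d/K[0,0],(v-K[1,2])*d/K[1,1],d],-1)
    if name=="wrist":
        M=np.array(c["mount"]); P=P@M[:3,:3].T+M[:3,3]
        R=Rn.from_euler('xyz',st["tool_rot"]).as_matrix() if len(st["tool_rot"])==3 else np.array(st["tool_rot"])
        return P@R.T+np.array(st["eef_pos"])
    return (P-np.array(c["t"]))@np.array(c["R"])
E
python3 - <<'E'
from h import *
s=ctrl.read_state(); print(s["eef_pos"],s["tool_rot"],s["width"],ctrl.tcp_to_grasp,s["clock"])
ims=[]
for n in("scene","side"):
    im,d=get_image(n); np.savez(f"{n}0.npz",im=im,d=d); cv2.imwrite(f"pics/{n}0.png",im[...,::-1])
    P=cloud(n,d)
    for t in("case_purple","box_purple","rack"):
        for f in(boxes_of,place_of):
            for r in f(t,n)[:4]:
                u,v=np.round(r["pixel"]).astype(int)
                if 0<=u<560 and 0<=v<420: print(n,t,f.__name__,u,v,round(r["p"],2),P[v,u].round())
E
```

```text
pics
[181.8033032  623.39445619 230.39634288] [-3.13966227e+00  3.72987891e-05  2.85775177e+00] 85.21020025699569 18.700000000000003 0.0
scene case_purple call 137 216 0.84 [ 553. -180.   51.]
scene case_purple call 138 217 0.8 [ 555. -177.   50.]
scene box_purple call 298 262 0.9 [559. 108.  38.]
scene box_purple call 361 225 0.85 [456. 194.  39.]
scene box_purple call 408 172 0.67 [307. 257.  40.]
scene box_purple call 346 334 0.59 [664. 209.  38.]
scene box_purple call 301 267 0.94 [569. 115.  40.]
scene box_purple call 345 338 0.69 [671. 209.  38.]
scene box_purple call 359 228 0.56 [463. 192.  39.]
scene rack call 125 255 0.75 [ 628. -168.   42.]
scene rack call 137 242 0.76 [ 602. -157.   48.]
side case_purple call 255 163 0.68 [ 544. -172.   50.]
side box_purple call 365 313 0.87 [290. 272.  39.]
side box_purple call 289 284 0.72 [436. 214.  39.]
side box_purple call 185 284 0.66 [645. 228.  39.]
side box_purple call 242 248 0.59 [542. 124.  40.]
side box_purple call 242 252 0.82 [542. 129.  32.]
side box_purple call 363 320 0.81 [292. 278.  23.]
side box_purple call 187 287 0.8 [639. 235.  39.]
side box_purple call 289 290 0.69 [436. 218.  25.]
side rack call 232 178 0.67 [ 597. -104.   50.]
side rack call 244 178 0.64 [ 566. -108.   49.]
side rack call 241 250 0.44 [544. 128.  37.]
```

View pics/scene0.png

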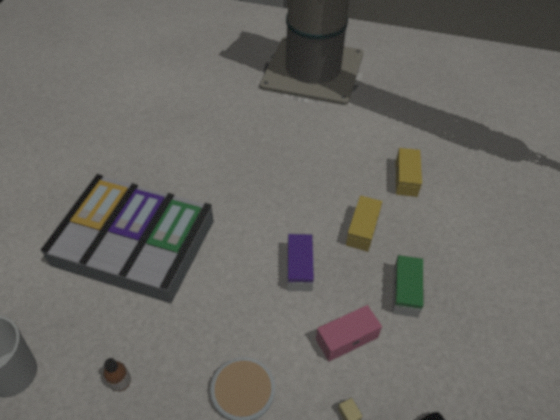

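View pics/side0.png

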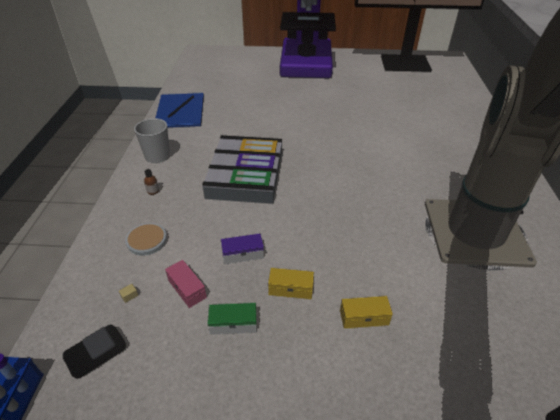

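The scene picture shows the rack on the left, with the purple case in the middle lane at (138,215) between yellow (100,205) and green (175,225). There are five boxes: purple lid (300,260), pink (348,332), green (409,283) and two yellow (365,222 and 409,172). Only the one at (300,260) has a purple lid on a white body, so that is the target. Next I'll confirm it in a crop and measure.

```bash
cat > m.py <<'E'
from h import *
def rect(pts):
    pts=pts.astype(np.float32)
    r=cv2.minAreaRect(pts[:,:2]); (c,(w,h),a)=r
    if w<h: w,h,a=h,w,a+90
    a=(a+90)%180-90
    return np.round([c[0],c[1],w,h,a,np.median(pts[:,2])],1)
def purple(im,d,P,win,zlo,zhi):
    hsv=cv2.cvtColor(im,cv2.COLOR_RGB2HSV); H=hsv[...,0]
    m=(H>122)&(H<150)&(hsv[...,1]>90)&(d>0)&(P[...,2]>zlo)&(P[...,2]<zhi)
    m&=(P[...,0]>win[0])&(P[...,0]<win[1])&(P[...,1]>win[2])&(P[...,1]<win[3])
    return m
E
python3 - <<'E'
from m import *
for n in("scene","side"):
    z=np.load(n+"0.npz"); im,d=z["im"],z["d"]; P=cloud(n,d)
    print(n,"box",rect(P[purple(im,d,P,(480,640,40,200),33,47)]))
    print(n,"case",rect(P[purple(im,d,P,(440,700,-300,-60),44,58)]))
    m=(d>0)&(P[...,2]>38)&(P[...,2]<58)&(P[...,0]>400)&(P[...,0]<760)&(P[...,1]>-330)&(P[...,1]<-20)
    m=cv2.morphologyEx(m.astype(np.uint8),cv2.MORPH_OPEN,np.ones((5,5)))>0
    print(n,"rack",rect(P[m]), cv2.boxPoints(cv2.minAreaRect(P[m][:,:2].astype(np.float32))).round().tolist())
    if n=="scene":
        a=cv2.resize(im[160:320,30:250],None,fx=1.8,fy=1.8); b=cv2.resize(im[215:305,255:345],(288,288))
        cv2.imwrite("pics/crop0.png",cv2.convertScaleAbs(np.hstack([a,b])[...,::-1],alpha=1.5))
E
```

```text
Traceback (most recent call last):
  File "m.py", line 4, in rect
    r=cv2.minAreaRect(pts[:,:2]); (c,(w,h),a)=r
cv2.error: OpenCV(4.12.0) /io/opencv/modules/imgproc/src/convhull.cpp:143: error: (-215:Assertion failed) total >= 0 && (depth == CV_32F || depth == CV_32S) in function 'convexHull'
```

Non-contiguous slice; fix.

```bash
sed -i 's/minAreaRect(pts\[:,:2\])/minAreaRect(np.ascontiguousarray(pts[:,:2]))/' m.py
cat > a.py <<'E'
from m import *
for n in("scene","side"):
    z=np.load(n+"0.npz"); im,d=z["im"],z["d"]; P=cloud(n,d)
    print(n,"box",rect(P[purple(im,d,P,(480,640,40,200),33,47)]))
    print(n,"case",rect(P[purple(im,d,P,(440,700,-300,-60),44,58)]))
    m=(d>0)&(P[...,2]>38)&(P[...,2]<58)&(P[...,0]>400)&(P[...,0]<760)&(P[...,1]>-330)&(P[...,1]<-20)
    m=cv2.morphologyEx(m.astype(np.uint8),cv2.MORPH_OPEN,np.ones((5,5)))>0
    print(n,"rack",rect(P[m]))
    if n=="scene":
        a=cv2.resize(im[160:320,30:250],None,fx=1.8,fy=1.8); b=cv2.resize(im[215:305,255:345],(288,288))
        cv2.imwrite("pics/crop0.png",cv2.convertScaleAbs(np.hstack([a,b])[...,::-1],alpha=1.5))
E
python3 a.py
```

```text
scene box [548.2 108.6  93.1  39.6  15.   38.4]
scene case [ 546.6 -185.2  102.1   62.3   -2.2   49.2]
scene rack [ 576.1 -186.5  230.8  183.4   87.8   47.7]
side box [545.3 108.8  88.1  45.5  14.6  38.4]
side case [ 545.6 -187.7   99.4   66.8   -3.9   48.9]
side rack [ 576.2 -186.7  236.3  181.1   87.5   47.8]
```

View pics/crop0.png

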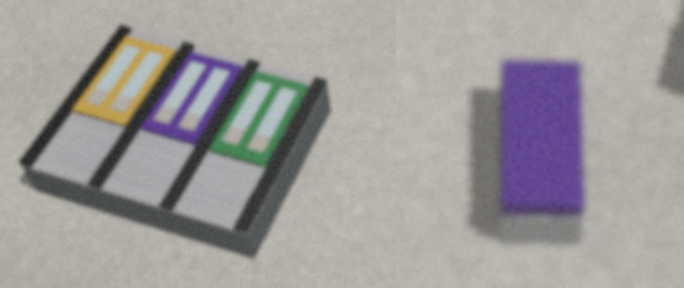

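The crop shows the purple case in the middle lane, about (180,100) in the crop, and the plain purple lid on the right. First I move above the free deck behind the case, with fingers shut and aligned to the lane.

Call:
play_rows(
  series=[
    [[2.58,-4.78,0,0,0,0.83,1],[2.58,-4.78,0,0,0,0.83,1],[2.58,-4.78,0,0,0,0.83,1],[2.58,-4.78,0,0,0,0.83,1],[2.58,-4.78,0,0,0,0.83,1],[2.58,-4.78,0,0,0,0.83,1],[2.58,-4.78,0,0,0,0.83,1],[2.58,-4.78,0,0,0,0.83,1],[2.58,-4.78,0,0,0,0.83,1],[2.58,-4.78,0,0,0,0.83,1],[2.58,-4.78,0,0,0,0.83,1],[2.58,-4.78,0,0,0,0.83,1],[2.58,-4.78,0,0,0,0.83,1],[2.58,-4.78,0,0,0,0.83,1],[2.58,-4.78,0,0,0,0.83,1],[2.58,-4.78,0,0,0,0.83,1],[2.58,-4.78,0,0,0,0.83,1],[0,0,0,0,0,0,1],[0,0,0,0,0,0,1]],
  ],
)

```text
clock: 3.08
eef_pos: [620.3, -188.0, 230.9]
tool_rot: [3.141, -0.001, 3.104]
force: [0.6, 0.6, 0.1]
width: -0.2
gripper_force: 0.0
```

```bash
cat > w.py <<'E'
from m import *
import sys
s=ctrl.read_state(); im,d=get_image("wrist"); P=cloud("wrist",d,s)
print(s["clock"],np.round(s["eef_pos"],1),np.degrees(s["tool_rot"]).round(1),s["width"],np.round(s["force"],1))
np.savez("w.npz",im=im,d=d,P=P); cv2.imwrite("pics/%s.png"%sys.argv[1],im[...,::-1])
for a,w,zl,zh in(("case",(440,700,-300,-60),40,60),("box",(480,640,40,200),30,50)):
    m=purple(im,d,P,w,zl,zh)
    if m.sum()>50: print(a,rect(P[m]),m.sum(),np.argwhere(m).min(0),np.argwhere(m).max(0))
m=(d>0)&(P[...,2]>38)&(P[...,2]<58)&(P[...,0]>400)&(P[...,0]<760)&(P[...,1]>-330)&(P[...,1]<-20)
m=cv2.morphologyEx(m.astype(np.uint8),cv2.MORPH_OPEN,np.ones((5,5)))>0
if m.sum()>500: print("rack",rect(P[m]))
E
python3 w.py w1
```

```text
3.075 [ 620.3 -188.   230.9] [179.9  -0.  177.8] -0.2215334450284786 [0.6 0.6 0.1]
case [ 571.5 -224.5  174.9  147.4   -2.2   50.3] 2836 [ 53 166] [223 309]
box [545.9  99.6  89.5  27.9  15.4  39. ] 2645 [ 59 526] [151 559]
rack [ 573.3 -186.   229.1  180.7   87.3   49.5]
```

View pics/w1.png

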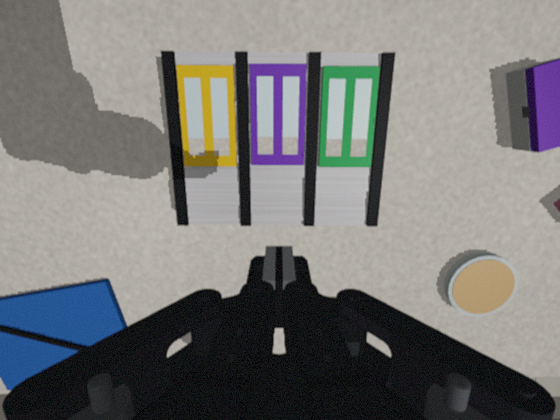

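The wrist view shows the middle-lane purple case at columns 249–306, rows 64–165, the rack front edge at row 52, and free deck behind down to row 225. I'll measure it tightly.

Run:
```python
from m import *
z=np.load("w.npz"); im,d,P=z["im"],z["d"],z["P"]
m=purple(im,d,P,(440,700,-260,-120),40,60); m[:,:247]=0; m[:,309:]=0
m=cv2.morphologyEx(m.astype(np.uint8),cv2.MORPH_OPEN,np.ones((3,3)))>0
print(rect(P[m]))
g=[P[r,278].round(1).tolist() for r in (54,56,60,63,66,162,166,170,222,224)]; print(g)
```

```text
[ 544.3 -184.4   98.5   56.4   -2.5   50.4]
[[485.6, -181.7, 45.1], [487.4, -181.8, 45.1], [491.1, -182.0, 45.3], [494.3, -182.1, 48.8], [497.6, -182.2, 52.1], [591.1, -185.9, 50.5], [596.4, -186.1, 43.6], [600.7, -186.3, 44.1], [661.1, -188.6, 43.7], [679.5, -189.4, -1.3]]
```

Call:
play_rows(
  series=[
    [[0,0,-3.5,0,0,0,1],[0,0,-3.5,0,0,0,1],[0,0,-3.5,0,0,0,1],[0,0,-3,0,0,0,1],[0,0,-2,0,0,0,1],[0,0,-1.5,0,0,0,1],[0,0,-0.6,0,0,0,1],[0,0,-0.6,0,0,0,1],[0,0,0,0,0,0,1],[0,0,0,0,0,0,1]],
  ],
)

```text
clock: 4.38
eef_pos: [621.0, -188.8, 49.9]
tool_rot: [-3.141, 0.001, 3.104]
force: [0.3, 0.8, -0.8]
width: 0.2
gripper_force: 0.0
```

Call:
play_rows(
  series=[
    [[0,0,-0.2,0,0,0,1],[-0.7,0.03,0,0,0,0,1],[-0.7,0.03,0,0,0,0,1],[-0.7,0.03,0,0,0,0,1],[-0.6,0.02,0,0,0,0,1],[-0.6,0.02,0,0,0,0,1],[-0.6,0.02,0,0,0,0,1],[-0.6,0.03,0,0,0,0,1],[-0.6,0.02,0,0,0,0,1],[-0.4,0.02,0,0,0,0,1],[0,0,0,0,0,0,1],[0,0,0,0,0,0,1]],
  ],
)

```text
clock: 5.88
eef_pos: [565.7, -186.3, 47.3]
tool_rot: [3.142, 0.0, 3.104]
force: [-0.4, -0.6, 0.7]
width: 0.1
gripper_force: 0.0
```

```bash
cat > c.py <<'E'
from m import *
import sys
s=ctrl.read_state(); im,d=get_image("side"); P=cloud("side",d)
cv2.imwrite("pics/%s.png"%sys.argv[1],cv2.resize(im[110:280,150:350],(800,680))[:600,:,::-1])
for n in("side","scene"):
    im,d=get_image(n); P=cloud(n,d); m=purple(im,d,P,(400,640,-225,-145),44,58)
    if m.sum()>50: print(n,rect(P[m]),P[m][:,0].min().round(1))
print(s["clock"],np.round(s["eef_pos"],1))
E
python3 c.py s1; python3 w.py w2
```

```text
side [ 503.  -184.    99.1   69.3   -3.5   49. ] 453.8
scene [ 5.037e+02 -1.812e+02  1.003e+02  5.500e+01  4.000e-01  4.900e+01] 453.6
5.875 [ 565.7 -186.3   47.3]
6.025 [ 565.7 -186.3   47.3] [180.    0.  177.9] 0.36093205796487066 [ 0.1 -0.1 -0.3]
case [ 530.8 -189.6  216.7  158.6   87.4   50.4] 15359 [16 24] [338 509]
rack [ 537.5 -184.4  230.2  173.7   87.2   50.2]
```

View pics/s1.png

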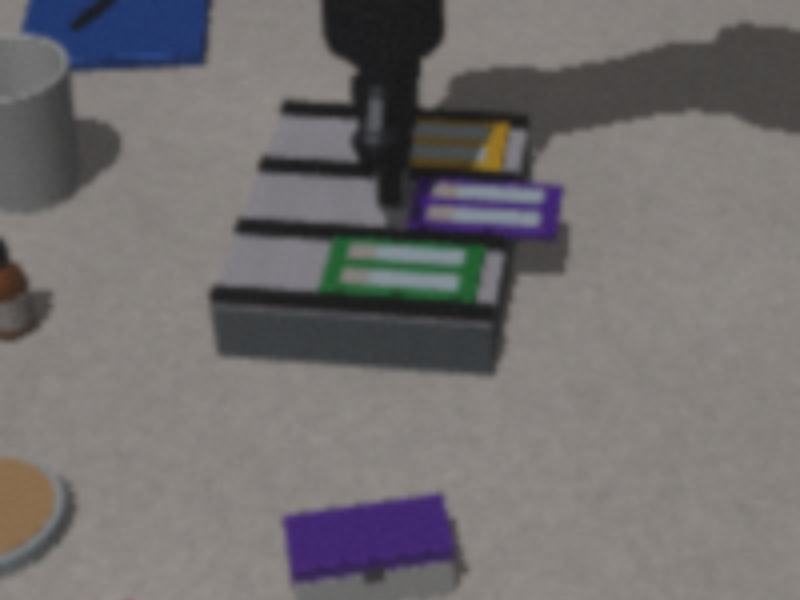

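The case now sticks out about 31 mm past the front edge, at crop (490,210) still flat. I'll push 8 mm more, back off and rise.

Call:
play_rows(
  series=[
    [[-0.4,0.02,0,0,0,0,1],[-0.4,0.02,0,0,0,0,1],[0,0,0,0,0,0,1],[0,0,0,0,0,0,1],[0.4,0,0,0,0,0,1],[0.4,0,1,0,0,0,1],[0,0,3,0,0,0,1],[0,0,4,0,0,0,1],[0,0,4,0,0,0,1],[0,0,4,0,0,0,1],[-3,0,2,0,0,0,0],[-3,0,0,0,0,0,0],[0,0,0,0,0,0,0],[0,0,0,0,0,0,0]],
  ],
)

```text
clock: 7.82
eef_pos: [506.7, -185.9, 227.9]
tool_rot: [-3.141, 0.002, 3.104]
force: [0.7, 1.5, -0.3]
width: 72.0
gripper_force: 0.0
```

```bash
python3 w.py w3; python3 c.py s2
python3 - <<'E'
from m import *
z=np.load("w.npz"); im,d,P=z["im"],z["d"],z["P"]
m=purple(im,d,P,(420,640,-216,-150),40,60)
m=cv2.morphologyEx(m.astype(np.uint8),cv2.MORPH_OPEN,np.ones((3,3)))
n,l,st,_=cv2.connectedComponentsWithStats(m)
k=1+st[1:,4].argmax(); print(rect(P[l==k]),st[k])
E
```

```text
7.825 [ 506.7 -185.9  227.9] [-1.800e+02  1.000e-01  1.779e+02] 71.96516878967222 [ 0.7  1.5 -0.3]
case [ 547.5 -198.2  212.9  184.    32.8   50.3] 2488 [129 176] [309 377]
box [543.7 106.9  90.3  43.1  14.6  39. ] 3153 [167 508] [247 555]
rack [ 553.4 -185.2  229.2  221.5   87.3   49.3]
side [ 495.  -186.4   99.3   65.    -2.7   49. ] 445.7
scene [ 496.5 -183.7  100.5   60.6   -1.    49.2] 446.3
7.875 [ 506.8 -185.9  227.6]
[ 492.8 -183.2   98.    57.1   -2.1   50.3] [ 253  129   54   91 2386]
```

View pics/w3.png

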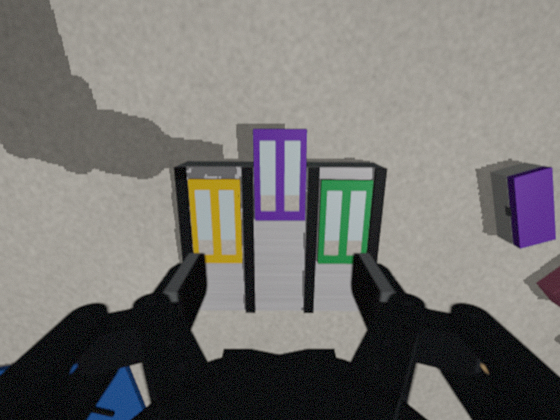

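Purple case now at wrist (280,174), about 40 mm past the front edge (row 163), and level. The fingers are open, so I'll straddle the protruding end and descend.

Call:
play_rows(
  series=[
    [[-2.3,0.2,-2,0,0,0,0],[-2.3,0.2,-2,0,0,0,0],[0,0,-4,0,0,0,0],[0,0,-4,0,0,0,0],[0,0,-2,0,0,0,0],[0,0,-2,0,0,0,0],[0,0,-1,0,0,0,0],[0,0,-1,0,0,0,0],[0,0,-1,0,0,0,0],[0,0,-1,0,0,0,0],[0,0,-0.3,0,0,0,0],[0,0,0,0,0,0,0],[0,0,0,0,0,0,0]],
  ],
)

```text
clock: 9.65
eef_pos: [459.8, -182.1, 24.6]
tool_rot: [-3.141, 0.001, 3.104]
force: [0.4, 0.3, -0.6]
width: 85.7
gripper_force: 0.0
```

```bash
python3 c.py s3; python3 w.py w4
```

```text
side [ 495.2 -185.1   98.8   69.4   -0.5   48.9] 445.9
scene [ 4.966e+02 -1.845e+02  1.003e+02  6.220e+01  3.000e-01  4.910e+01] 446.5
9.65 [ 459.8 -182.1   24.6]
9.8 [ 459.8 -182.1   24.6] [-180.     0.   177.8] 85.33681939817602 [-0.2  0.3 -0.4]
case [ 487.  -183.2  209.    89.1   87.9   50.3] 7187 [256  71] [416 481]
rack [ 489.3 -182.   212.4   93.6   87.9   50.3]
```

View pics/w4.png

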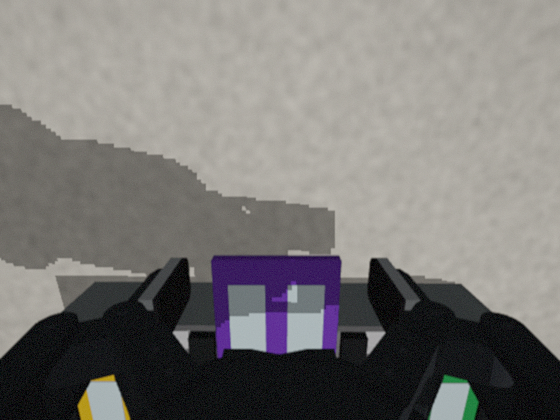

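The case end (columns 212–341, row 256 onward) sits centred between the open pads at columns 187 and 370. Closing.

Call:
play_rows(
  series=[
    [[0,0,0,0,0,0,0.2],[0,0,0,0,0,0,0.3],[0,0,0,0,0,0,0.45],[0,0,0,0,0,0,0.6],[0,0,0,0,0,0,0.6],[0,0,0,0,0,0,0.6],[0,0,0.3,0,0,0,0.6],[0,0,0.5,0,0,0,0.6],[0,0,0.5,0,0,0,0.6],[0,0,0,0,0,0,0.6]],
  ],
)

```text
clock: 11.1
eef_pos: [459.9, -182.1, 37.8]
tool_rot: [-3.141, 0.001, 3.104]
force: [0.1, 0.2, -0.0]
width: 54.5
gripper_force: 63.0
```

```bash
python3 c.py s4
```

```text
11.1 [ 459.9 -182.1   37.8]
```

View pics/s4.png

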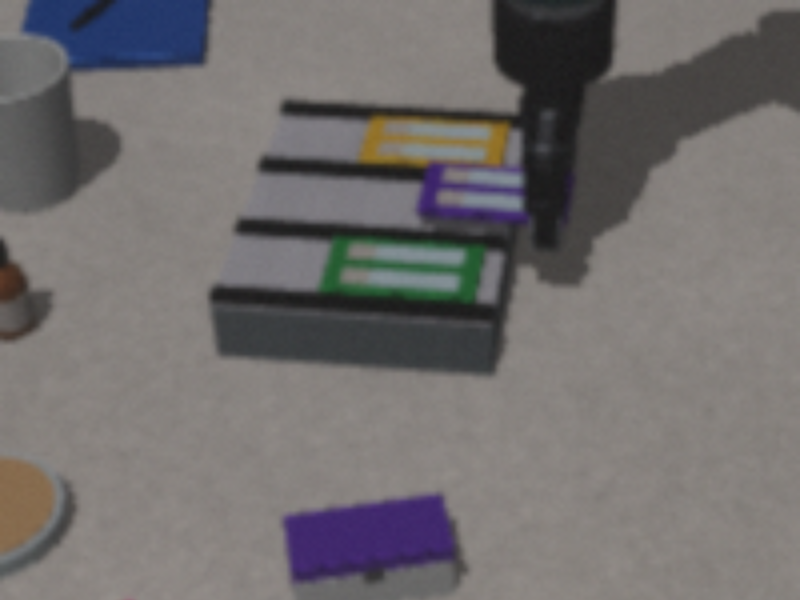

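The case is held at crop (480,190), lifted level and clear of the rails. I'll rise and carry it over the box while turning 17°.

Call:
play_rows(
  series=[
    [[0,0,1.5,0,0,0,0.6],[0,0,2.5,0,0,0,0.6],[0,0,2,0,0,0,0.6],[0.26,1.4,0,0,0,0.8,0.6],[0.52,2.82,0,0,0,1.7,0.6],[0.52,2.82,0,0,0,1.7,0.6],[0.52,2.82,0,0,0,1.7,0.6],[0.52,2.82,0,0,0,1.7,0.6],[0.52,2.82,0,0,0,1.7,0.6],[0.52,2.82,0,0,0,1.7,0.6],[0.52,2.82,0,0,0,1.7,0.6],[0.52,2.82,0,0,0,1.7,0.6],[0.52,2.82,0,0,0,1.7,0.6],[0.26,1.4,0,0,0,0.9,0.6],[0,0,0,0,0,0,0.6],[0,0,0,0,0,0,0.6],[0,0,0,0,0,0,0.6]],
  ],
)

```text
clock: 13.38
eef_pos: [511.4, 98.4, 97.3]
tool_rot: [-3.141, -0.001, -2.885]
force: [-1.0, 0.0, -0.5]
width: 54.3
gripper_force: 63.1
```

```bash
cat > b.py <<'E'
from m import *
import sys
s=ctrl.read_state(); print(s["clock"],np.round(s["eef_pos"],1),np.degrees(s["tool_rot"]).round(1),round(s["width"],1),round(s["gripper_force"]),np.round(s["force"],1))
zc=s["eef_pos"][2]+26
ims=[]
for n in("scene","side"):
    im,d=get_image(n); P=cloud(n,d)
    for a,lo,hi in(("case",zc-9,zc+8),("box",30,min(44,zc-9))):
        m=purple(im,d,P,(470,640,40,190),lo,hi); 
        if m.sum()>30: print(n,a,rect(P[m]),m.sum())
    ims.append(cv2.resize(im[170:320,200:400] if n=="side" else im[180:330,200:400],(400,300)))
cv2.imwrite("pics/%s.png"%sys.argv[1],cv2.convertScaleAbs(np.hstack(ims)[...,::-1],alpha=1.4))
E
python3 b.py b1
```

```text
13.375 [511.4  98.4  97.3] [-180.    -0.  -165.3] 54.3 63 [-1.   0.  -0.5]
scene case [548.2 108.9  99.9  54.8  14.  121.9] 779
scene box [566.8 113.6  50.8  39.   13.3  38.3] 635
side case [556.8 113.4  74.5  63.7  12.8 122.3] 337
side box [545.8 107.4  88.1  45.7  14.2  38.3] 641
```

View pics/b1.png

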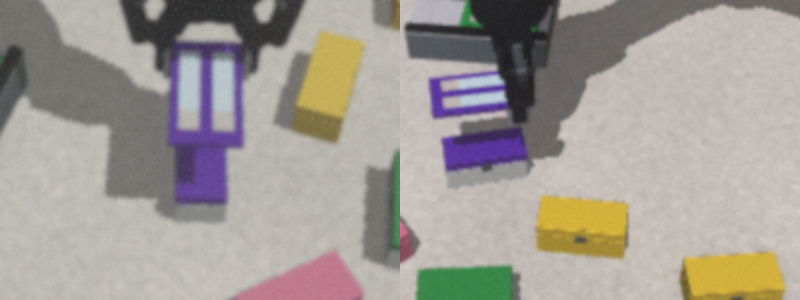

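The left half (scene) shows the case, crop (205,95), held right over the lid at (200,175). The right half (side) agrees. Scene puts the case centre at (548,109) against the box's (548,109), so I'll descend.

Call:
play_rows(
  series=[
    [[0,0,-2,0,0,0,0.6],[0,0,-2,0,0,0,0.6],[0,0,-1.5,0,0,0,0.6],[0,0,-0.8,0,0,0,0.6],[0,0,-0.5,0,0,0,0.6],[0,0,-0.3,0,0,0,0.6],[0,0,-0.2,0,0,0,0.6],[0,0,-0.1,0,0,0,0.6],[0,0,0,0,0,0,0.6],[0,0,0,0,0,0,0.6]],
  ],
)

```text
clock: 14.72
eef_pos: [511.7, 99.9, 23.5]
tool_rot: [3.142, 0.0, -2.882]
force: [-0.7, 0.5, -0.7]
width: 54.5
gripper_force: 63.1
```

Call:
play_rows(
  series=[
    [[0,0,-0.1,0,0,0,0.6],[0,0,-0.1,0,0,0,0.6],[0,0,-0.1,0,0,0,0.6],[0,0,0,0,0,0,0.6],[0,0,0,0,0,0,0.6]],
  ],
)

```text
clock: 15.35
eef_pos: [511.5, 99.8, 20.3]
tool_rot: [3.142, -0.0, -2.882]
force: [0.4, -0.2, -0.5]
width: 54.5
gripper_force: 63.2
```

Call:
play_rows(
  series=[
    [[0,0,-0.05,0,0,0,0.6],[0,0,-0.05,0,0,0,0.6],[0,0,0,0,0,0,0.6],[0,0,0,0,0,0,0.6]],
  ],
)

```text
clock: 15.85
eef_pos: [511.6, 99.8, 20.1]
tool_rot: [3.142, 0.0, -2.882]
force: [-3.2, -0.3, 10.5]
width: 54.6
gripper_force: 63.9
```

Contact at 10 N. I'll ease off slightly and open, then rise.

Call:
play_rows(
  series=[
    [[0,0,0.05,0,0,0,0.6],[0,0,0,0,0,0,0.6],[0,0,0,0,0,0,0.3],[0,0,0,0,0,0,0.15],[0,0,0,0,0,0,0],[0,0,0,0,0,0,0],[0,0,0,0,0,0,0],[0,0,1,0,0,0,0],[0,0,2,0,0,0,0],[0,0,4,0,0,0,0],[0,0,4,0,0,0,0],[0,0,4,0,0,0,0],[-1,0,3,0,0,0,0],[0,0,0,0,0,0,0],[0,0,0,0,0,0,0]],
  ],
)

```text
clock: 17.73
eef_pos: [501.3, 99.7, 199.7]
tool_rot: [3.142, -0.0, -2.882]
force: [0.1, -1.2, -0.2]
width: 85.2
gripper_force: 0.0
```

```bash
sed -i 's/^zc=.*/zc=47/' b.py; python3 b.py b2
python3 - <<'E'
from m import *
for n in("scene","side"):
    im,d=get_image(n); P=cloud(n,d); print(n,rect(P[purple(im,d,P,(470,640,40,190),41,56)]))
E
```

```text
17.725 [501.3  99.7 199.7] [ 180.    -0.  -165.2] 85.2 0 [ 0.1 -1.2 -0.2]
scene case [548.2 110.1 100.9  52.9  13.2  44.4] 649
side case [546.  110.3  98.1  59.3  13.6  44.5] 476
scene [548.1 109.9  99.9  53.3  13.4  44.4]
side [545.9 109.7  98.2  58.   14.1  44.4]
```

View pics/b2.png

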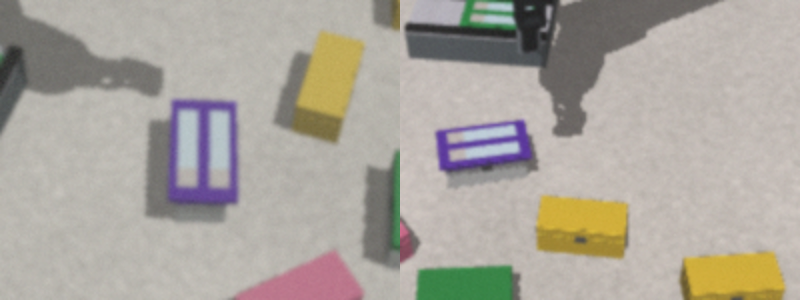

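The case lies flat and centred on the purple-lidded box, at left crop (203,152) and right crop (485,145). It is within about 2 mm and 2° of the box's pose, so I'm handing in.

```bash
python3 -c "
from cell import workorder
print(workorder.finish_job())"
```

```text
the job is handed in; nothing more can be done
None
```

The purple case is lying flat on the purple-lidded box, within about 2 mm of its centre and 2° of its long axis by the camera measurements, and the job was handed in at about 18 s; the hand-in gave no pass/fail result.

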